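# Weigh out a cuff weight with a steel bar and nuts on a dial scale

### The job

Make up the insert weight for an exercise cuff on the dial scale: put the round-ended steel bar on its pan first, then add hex nuts one at a time until the pointer comes to rest, with nothing touching the pan, between the two long marks on the dial. The bar and the nuts do not weigh what they look, so let the scale tell you when to stop, and leave the nuts you do not need on the tray. Set things down gently so that the pointer never runs past the last tick of the dial, and do not disturb the paint pot, the pumpkin or the eraser.

Things in the scene. Friction and masses are not known exactly. Their poses are not given: they have to be found in the camera images.
- scale: White dial scale, fixed to the table. Origin at table level under the centre of the pan; x points away from the dial (the dial lies on the -x side and faces back and up, 35 deg off horizontal), z up. Housing about 250 (x) x 150 (y) mm, nothing of it higher than 85 mm except the pan; dial centre 125 mm from the origin along -x, 56 mm above the table.
- pan_floor (a point): Centre of the pan's inner floor, which lies 87 mm above the table when empty; axes as the scale's. The pan is a thin steel dish, inside 144 mm along x and 174 mm along y, rim 9 mm above the floor. It sinks straight down on a soft spring, 1 mm for each 45 g (0.44 N per mm), and swings for about half a second after a load changes.
- pointer (a joint): Angle of the long end of the black dial pointer in rad, clockwise as seen from in front of the dial: 0 (12 o'clock, empty) up to 4.71 at the last tick (450 g); thin ticks each 0.524 rad (50 g), so 0.01047 rad per gram. The two long thick marks, joined by a dark strip, stand at 2.46 rad (235 g) and 2.93 rad (280 g). A push on the pan counts as weight: 1 N reads about 102 g.
- tray: Black serving tray, 288 (x) x 326 (y) x 21 mm, fixed to the table, holding the bar and the nuts. Origin centre of underside. Its inner floor is 2 mm above the table.
- bar: Steel bar with round ends, 56 mm long (x) x 26 mm wide (y) x 16 mm high (z), lying flat on the tray. Origin centre of its underside. It weighs between 170 and 228 g, which cannot be seen.
- nut1: Steel hex nut, 24 mm across flats, 27.7 mm across corners, 12 mm high, hole 17 mm, lying flat on the tray. Origin centre of its underside, z along the hole; flats face its x axis and each 60 deg from it. It weighs between 33 and 43 g, which cannot be seen; one or two nuts are needed, never more.
- nut2: Steel hex nut, 24 mm across flats, 27.7 mm across corners, 12 mm high, hole 17 mm, lying flat on the tray. Origin centre of its underside, z along the hole; flats face its x axis and each 60 deg from it. It weighs between 33 and 43 g, which cannot be seen; one or two nuts are needed, never more.
- nut3: Steel hex nut, 24 mm across flats, 27.7 mm across corners, 12 mm high, hole 17 mm, lying flat on the tray. Origin centre of its underside, z along the hole; flats face its x axis and each 60 deg from it. It weighs between 33 and 43 g, which cannot be seen; one or two nuts are needed, never more.
- nut4: Steel hex nut, 24 mm across flats, 27.7 mm across corners, 12 mm high, hole 17 mm, lying flat on the tray. Origin centre of its underside, z along the hole; flats face its x axis and each 60 deg from it. It weighs between 33 and 43 g, which cannot be seen; one or two nuts are needed, never more.
- paint_pot: Bystander: orange paint pot with a white screw lid (a purple one may stand near it), 37 mm across, 41 mm high, loose on the table. Origin centre of underside.
- pumpkin: Bystander: small orange pumpkin figurine, 34 mm across, 31 mm high, loose on the table. Origin centre of underside.
- rubber_eraser: Bystander: eraser in a paper sleeve, 23 x 50 x 12 mm, loose on the table. Origin centre of underside.

How it is judged (in metres and radians):
On the way:
1. the bar lies on the pan, let go, while all four nuts are still on the tray (x of bar in the frame of pan_floor between -0.075 and 0.075 m and y of bar in the frame of pan_floor between -0.09 and 0.09 m and z of bar in the frame of pan_floor between -0.004 and 0.04 m and contact force between the fingers and bar below 0.1 N and x of nut1 in the frame of tray between -0.14 and 0.14 m and y of nut1 in the frame of tray between -0.16 and 0.16 m and height (world z) of each of nut1, nut2, nut3, nut4 below 0.035 m and x of nut2 in the frame of tray between -0.14 and 0.14 m and y of nut2 in the frame of tray between -0.16 and 0.16 m and x of nut3 in the frame of tray between -0.14 and 0.14 m and y of nut3 in the frame of tray between -0.16 and 0.16 m and x of nut4 in the frame of tray between -0.14 and 0.14 m and y of nut4 in the frame of tray between -0.16 and 0.16 m), for 0.2 s.
At the end, for the whole second after the job is handed in: The bar and the added nuts lie at rest in the pan, the other nuts on the tray, the robot off the scale, and the pointer rests between the two long marks (2.46 to 2.93 rad, 235 to 280 g) (x of bar in the frame of pan_floor between -0.075 and 0.075 m and y of bar in the frame of pan_floor between -0.09 and 0.09 m and z of bar in the frame of pan_floor between -0.004 and 0.04 m and ((x of nut1 in the frame of pan_floor between -0.075 and 0.075 m and y of nut1 in the frame of pan_floor between -0.09 and 0.09 m and z of nut1 in the frame of pan_floor between -0.004 and 0.04 m) or (x of nut1 in the frame of tray between -0.14 and 0.14 m and y of nut1 in the frame of tray between -0.16 and 0.16 m and height (world z) of nut1 below 0.035 m)) and ((x of nut2 in the frame of pan_floor between -0.075 and 0.075 m and y of nut2 in the frame of pan_floor between -0.09 and 0.09 m and z of nut2 in the frame of pan_floor between -0.004 and 0.04 m) or (x of nut2 in the frame of tray between -0.14 and 0.14 m and y of nut2 in the frame of tray between -0.16 and 0.16 m and height (world z) of nut2 below 0.035 m)) and ((x of nut3 in the frame of pan_floor between -0.075 and 0.075 m and y of nut3 in the frame of pan_floor between -0.09 and 0.09 m and z of nut3 in the frame of pan_floor between -0.004 and 0.04 m) or (x of nut3 in the frame of tray between -0.14 and 0.14 m and y of nut3 in the frame of tray between -0.16 and 0.16 m and height (world z) of nut3 below 0.035 m)) and ((x of nut4 in the frame of pan_floor between -0.075 and 0.075 m and y of nut4 in the frame of pan_floor between -0.09 and 0.09 m and z of nut4 in the frame of pan_floor between -0.004 and 0.04 m) or (x of nut4 in the frame of tray between -0.14 and 0.14 m and y of nut4 in the frame of tray between -0.16 and 0.16 m and height (world z) of nut4 below 0.035 m)) and value of joint pointer between 2.46 and 2.93 rad and contact force between each of the arm, the fingers and scale below 0.1 N and linear speed of each of bar, nut1, nut2, nut3, nut4 below 0.02 m/s); the robot touches nothing.
It fails at once if the pointer runs past the last tick of the dial (pan pushed, or a part dropped on it) (value of joint pointer above 4.71 rad).
It fails at once if two nuts are carried at once, above the height of the loaded pan (height (world z) of each of nut1, nut2 above 0.13 m or height (world z) of each of nut1, nut3 above 0.13 m or height (world z) of each of nut1, nut4 above 0.13 m or height (world z) of each of nut2, nut3 above 0.13 m or height (world z) of each of nut2, nut4 above 0.13 m or height (world z) of each of nut3, nut4 above 0.13 m).
It fails at once if the paint pot, pumpkin or eraser is moved more than 3 cm (distance of any of paint_pot, pumpkin, rubber_eraser from where it was at the start of the episode above 0.03 m).
It also fails if it takes over 67 s, if anything falls off the work surface, if the arm or the gripper's body presses on something with over 40 N, if the wrist force passes 120 N, or if a joint passes its speed limit or range.

### The arm

A 7-joint arm with a two-finger parallel gripper is mounted at the origin on a cart in front of the work surface, level with it; the furniture and walls round the work are solid. World frame = base frame: x ahead of the robot, y to its left, z up, the work surface at z = 0. Lengths are in m, angles in degrees, forces in N, time in s.
With the tool pointing down it reaches from about 0.4 to 0.875 m from the base axis. Payload 19.3 kg.
Tool frame: the origin (TCP) lies on the centre line of the jaws, within the pads' length; the fingertips stand 8 mm ahead of it and the grasp point (between the pads) lies 11 mm behind it; z points along the fingers, y is the line along which they close (so a half turn about z gives the same grasp; the last joint's range is limited). The gripper opens to 85 mm and grips with 20 to 120 N. Pads are 22 mm wide; open, the fingers measure 114 mm over their backs; the gripper's body (76 mm by 85 mm) begins 54 mm behind the grasp point. The pads swing forward as they close: fully open they stand 13 mm farther back than shut.
Start: joints at [-77.876, 29.874, -2.08, 91.645, 1.215, 58.505, -6.463], TCP at [0.174, 0.6, 0.239] pointing down, gripper open.
Joint ranges: [-166.77, 166.77], [-17.47, 122.26], [-85.68, 81.53], [9.62, 139.38], [-72.42, 252.41], [9.2, 110.78], [-144.41, 144.41]. Speed limits (degrees/s): [108.29, 108.29, 136.94, 136.94, 172.46, 172.46, 172.46].

### API

Orientations are given as [roll, pitch, yaw] about the fixed x, y, z axes, in that order (R = Rz(yaw) Ry(pitch) Rx(roll)).
In Python, from bench import bot, grab_frame, camera_model, workorder gives the robot as it stands.
- The arm moves only by the tool move_arm, never from a script. Its argument "targets" is a list that holds one entry, the list of rows, each a list of 6 numbers: the shift along the world's x, y, z in m, then the turn, a rotation vector about the world's x, y, z in rad. A call has 1 to 20 rows; each row is the pose to reach, as a shift and turn from the pose commanded when the call began; what a row does not reach only later rows make up. A row lasts 1/12 s, in which the tool goes at most 41.7 mm and 7.16 degrees, less where a joint would pass 70% of its speed; a pose out of reach is approached as far as the arm can. A call with a gripper value outside its range is refused whole. "hand" is the opening, from 0 (shut) to 1 (fully open), set as the call begins (left out, the last holds). The fingers move at their own pace and stop on an object; the grip force is fixed at half the most. Time passes only in rows, so rows that repeat a pose let the fingers close. It gives the time, the measured TCP pose, the force, the opening and the grip force at its end, in the units of the state.
- bot.state(): the state, without advancing time (a new reading comes with each control period).
- grab_frame(name): name is "side" or "top"; returns the picture (384x512x3 uint8, red, green, blue); there is no depth.
- camera_model(name): a dict with "fov_y" (degrees; the focal length in pixels is half the picture's height over the tangent of half this angle, whatever the lens; pixels are square), "cx", "cy" (the principal point, pixels), "dist_coeffs" ([k1, k2, p1, p2, k3] as OpenCV has them; the pictures are not rectified), "cam_to_world" (4x4, takes a point from camera to world coordinates). Camera axes: x right, y down, z forward; pixel columns grow to the right and rows downward; lengths in m; the calibration is good to about 2 mm. A picture is of the moment at which its call begins. camera_model takes no time and is no camera call.
- workorder.sign_off(): hands the job in; it is judged then, once.
The state is a dict: "time_s": time; "joints": joint angles; "qvel": joint speeds; "effort": joint torques, N m; "ee_pos": TCP position; "eef_rot": TCP orientation; "wrist_force": force on the tool from outside, world axes, zero at the start; "ft_torque": the same for the moment, N m; "opening": opening from 0.0 (shut) to 1.0 (fully open); "finger_force": force on a finger pad.
Only numpy, scipy, OpenCV 4.12 (cv2) and the standard library are available. Lean on these libraries where they do the work, as an engineer would, in place of code of your own. Each camera call takes 0.05 s, during which the arm holds its last target. There are 200 camera calls.

## Working session

There is one attempt and no reset: what is moved stays moved. The work goes in short steps, Python scripts to look and compute and a tool call to move; the robot and the scene stay as the last step left them, time stands still between calls to the robot, and variables do not carry over. Pictures are saved under pics/ and viewed, at most 10 in all, crops included, and the job is handed in when it is done.

Besides the shell and the picture viewer there is one more tool, called after "Emit:" as name([rows], argument=value, ...), one row to a line, values as JSON. move_arm: Moves the arm, as the interface text tells. Its arguments: {"type":"object","properties":{"targets":{"type":"array"},"hand":{"type":"number"}},"required":["targets"]}

```bash
mkdir -p pics; cat > h.py <<'E'
import numpy as np, cv2
from bench import bot, grab_frame, camera_model, workorder
def cam(n):
    m=camera_model(n); f=192/np.tan(np.radians(m["fov_y"])/2)
    return np.array([[f,0,m["cx"]],[0,f,m["cy"]],[0,0,1.]]),np.array(m["dist_coeffs"],float),np.array(m["cam_to_world"])
def px2w(n,pts,z):
    K,d,T=cam(n); u=cv2.undistortPoints(np.array(pts,float).reshape(-1,1,2),K,d).reshape(-1,2)
    r=np.c_[u,np.ones(len(u))]@T[:3,:3].T; o=T[:3,3]
    return o+r*((np.asarray(z)-o[2])/r[:,2])[:,None]
def w2px(n,P):
    K,d,T=cam(n); W=np.linalg.inv(T)
    return cv2.projectPoints(np.array(P,float).reshape(-1,1,3),cv2.Rodrigues(W[:3,:3])[0],W[:3,3],K,d)[0].reshape(-1,2)
def save(n,name,box=None,s=1):
    im=grab_frame(n)[...,::-1]
    if box: x0,y0,x1,y1=box; im=im[y0:y1,x0:x1]
    if s!=1: im=cv2.resize(im,None,fx=s,fy=s,interpolation=cv2.INTER_CUBIC)
    cv2.imwrite(f"pics/{name}.png",im)
E
python3 - <<'E'
from h import *
for n in("top","side"):
    im=grab_frame(n)[...,::-1]; cv2.imwrite(f"pics/{n}0.png",cv2.resize(im,None,fx=1.5,fy=1.5,interpolation=cv2.INTER_CUBIC)); cv2.imwrite(f"pics/{n}_raw.png",im)
    print(n,cam(n)[2].round(3).tolist())
s=bot.state();print(s)
E
```

```text
top [[0.029, -0.993, 0.112, 0.475], [-1.0, -0.03, 0.001, 0.118], [0.003, -0.112, -0.994, 1.286], [0.0, 0.0, 0.0, 1.0]]
side [[-0.916, -0.26, 0.305, 0.286], [-0.4, 0.552, -0.731, 0.881], [0.021, -0.792, -0.61, 0.722], [0.0, 0.0, 0.0, 1.0]]
{'time_s': 0.1, 'joints': array([-77.87744814,  29.90653022,  -2.08273865,  91.67087466,
         1.21538857,  58.50450723,  -6.46319952]), 'qvel': array([-0.06480934, -0.1115257 ,  0.0212096 , -0.03018561,  0.06376449,
        0.0268724 ,  0.02248202]), 'effort': array([ 3.38341895e-03, -9.28482199e+01,  1.98437534e+00, -3.70526040e+01,
        1.82943768e-02,  5.29278113e-03, -6.73634690e-05]), 'ee_pos': array([0.17372965, 0.60005654, 0.2387722 ]), 'eef_rot': array([-1.79940315e+02,  4.14588007e-03,  1.63855959e+02]), 'wrist_force': array([-0.95867934,  0.20235241,  1.01414655]), 'ft_torque': array([ 0.0158689 , -0.03750854, -0.06205701]), 'finger_force': 0.0, 'opening': 1.0017952860663928}
```

View pics/top0.png

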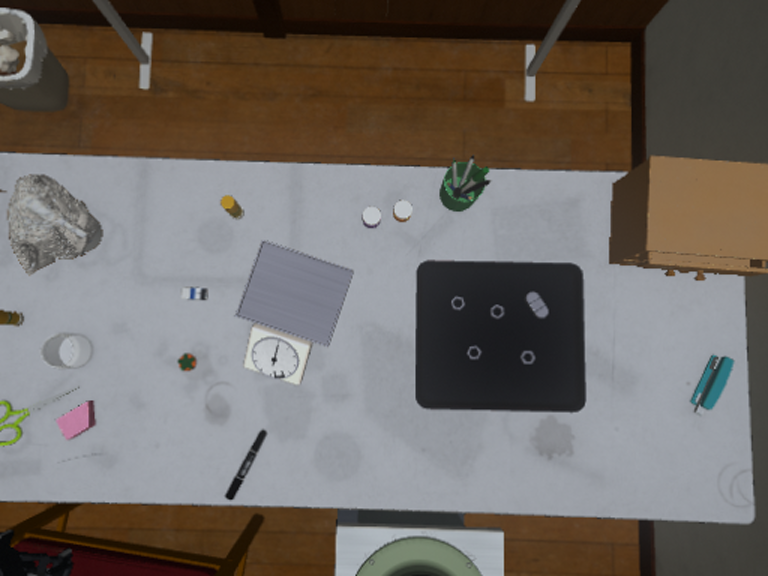

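View pics/side0.png

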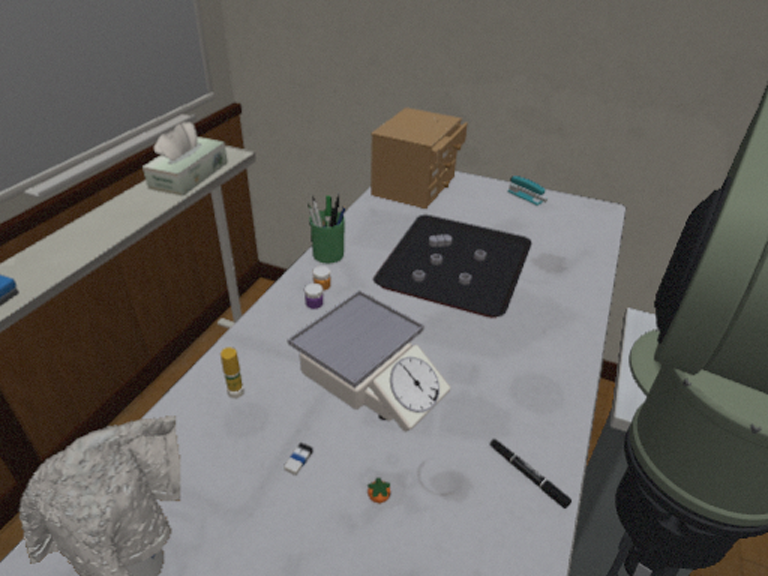

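The top view shows the tray, with four nuts at about (458,302), (497,311), (474,352), (528,357) and the bar at (537,304). The pan is at about (295,292) and the dial at (275,357). The pot, pumpkin and eraser are at (402,210), (187,362) and (195,293). All of these are in the 1.5x view. Next I'll enlarge the tray and the scale.

```bash
python3 - <<'E'
import cv2
im=cv2.imread("pics/top_raw.png")
a=cv2.resize(im[185:250,295:375],None,fx=8,fy=8,interpolation=cv2.INTER_CUBIC)
cv2.imwrite("pics/traycrop.png",a)
E
```

```text
(no output)
```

View pics/traycrop.png

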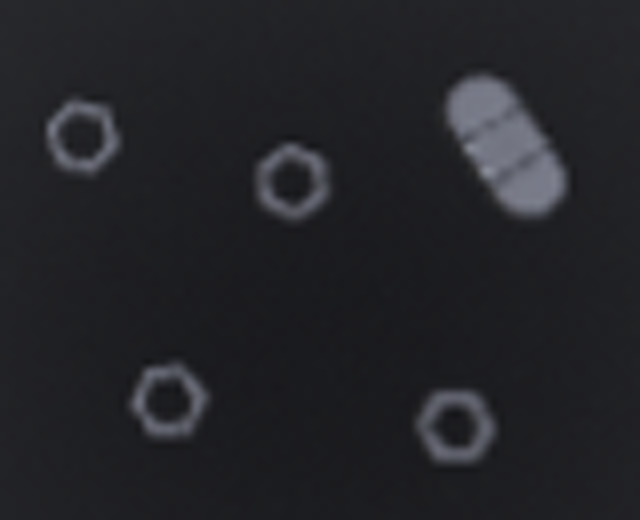

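```bash
python3 - <<'E'
from h import *
raw=lambda p:295*np.array([1,0])+185*np.array([0,1])+(np.array(p)+.5)/8-.5
im=cv2.imread("pics/top_raw.png",0)
for nm,c in zip("1234",[(83,136),(293,181),(170,400),(456,427)]):
    w=px2w("top",[raw(c)],.014)[0]
    # rectified patch of the z=.014 plane (world x->rows), threshold, extents against angle
    g=np.mgrid[-20:21,-20:21].reshape(2,-1).T*1e-3
    P=np.c_[w[0]+g[:,0],w[1]+g[:,1],np.full(len(g),.014)]
    q=w2px("top",P).astype(np.float32)
    v=cv2.remap(im,q[:,0].reshape(1,-1),q[:,1].reshape(1,-1),cv2.INTER_CUBIC)[0].astype(float)
    m=v>70; pts=g[m]; cen=(pts.max(0)+pts.min(0))/2; 
    r=pts-cen; a=np.arange(0,60,5); 
    # corner-angle phase: weighted 6-fold moment
    wgt=(v[m]-50)*np.hypot(*r.T)**4; th=np.arctan2(r[:,1],r[:,0]); ph=np.degrees(np.angle((wgt*np.exp(6j*th)).sum()))/6
    ext=[round(1e3*np.ptp(r@[np.cos(t),np.sin(t)]),1) for t in np.radians(a)]
    print("nut",nm,w.round(4),"cen",(w[:2]+cen).round(4),"corner dir",ph.round(1),ext)
e=px2w("top",[raw((507,145)),raw((481,98)),raw((533,192))],.018);d=e[2]-e[1]
print("bar",e[0].round(4),np.degrees(np.arctan2(d[1],d[0])).round(1))
c=np.array([(263,241),(354,269),(330,346),(236,316)])/1.5-.17
p=px2w("top",c,.096);print("pan",p.round(3).tolist(),p.mean(0).round(4),np.linalg.norm(np.roll(p,-1,0)-p,axis=1).round(3))
dl=px2w("top",[np.array((275,357))/1.5-.17],.056);print("dial",dl.round(3))
u=p.mean(0)-dl[0];print("scale x dir",np.degrees(np.arctan2(u[1],u[0])).round(1),np.hypot(*u[:2]))
for i in range(4):
    k=(p[(i+1)%4]-p[i]);print(np.degrees(np.arctan2(k[1],k[0])).round(1))
t=px2w("top",np.array([(416,262),(584,262),(585,410),(416,410)])/1.5,.021);print("tray",t.round(3).tolist())
o=px2w("top",np.array([(402,210),(187,362),(195,293),(372,216)])/1.5,[.041,.03,.012,.041]);print("pot pump eras purple",o.round(3).tolist())
E
```

```text
nut 1 [ 0.5824 -0.0631  0.014 ] cen [ 0.5819 -0.0631] corner dir 18.8 [np.float64(25.0), np.float64(25.7), np.float64(26.2), np.float64(26.5), np.float64(26.6), np.float64(26.5), np.float64(26.3), np.float64(26.0), np.float64(25.5), np.float64(24.7), np.float64(25.1), np.float64(25.4)]
nut 2 [ 0.5681 -0.1402  0.014 ] cen [ 0.5681 -0.1402] corner dir 5.5 [np.float64(26.0), np.float64(26.3), np.float64(26.5), np.float64(26.4), np.float64(26.1), np.float64(25.7), np.float64(25.2), np.float64(24.7), np.float64(24.6), np.float64(24.7), np.float64(25.3), np.float64(25.7)]
nut 3 [ 0.4868 -0.0959  0.014 ] cen [ 0.4868 -0.0959] corner dir -25.6 [np.float64(24.0), np.float64(24.2), np.float64(24.4), np.float64(25.1), np.float64(25.8), np.float64(26.3), np.float64(26.6), np.float64(26.6), np.float64(26.5), np.float64(26.2), np.float64(25.8), np.float64(25.2)]
nut 4 [ 0.4803 -0.1998  0.014 ] cen [ 0.4808 -0.1998] corner dir 28.6 [np.float64(25.0), np.float64(24.4), np.float64(24.9), np.float64(25.6), np.float64(26.1), np.float64(26.3), np.float64(26.4), np.float64(26.3), np.float64(26.0), np.float64(25.5), np.float64(25.5), np.float64(25.3)]
bar [ 0.5834 -0.2173  0.018 ] -150.9
pan [[0.679, 0.311, 0.096], [0.632, 0.141, 0.096], [0.489, 0.18, 0.096], [0.539, 0.354, 0.096]] [0.5849 0.2465 0.096 ] [0.177 0.148 0.181 0.147]
dial [[0.466 0.285 0.056]]
scale x dir -17.8 0.12462122390467611
-105.5
164.6
74.0
-16.9
tray [[0.659, 0.02, 0.021], [0.669, -0.308, 0.021], [0.383, -0.307, 0.021], [0.373, 0.015, 0.021]]
pot pump eras purple [[0.758, 0.051, 0.041], [0.452, 0.455, 0.03], [0.586, 0.452, 0.012], [0.744, 0.11, 0.041]]
```

The measurements agree with the given sizes: pan 147x179 mm, dial 125 mm from the pan centre, and a level tray. Next I move over the bar.

Emit:
move_arm([
  [[0.03, -0.03, 0.0, 0, 0, -0.12], [0.06, -0.06, 0.0, 0, 0, -0.24], [0.09, -0.09, 0.0, 0, 0, -0.36], [0.12, -0.12, 0.0, 0, 0, -0.48], [0.15, -0.15, 0.0, 0, 0, -0.6], [0.18, -0.18, 0.0, 0, 0, -0.72], [0.21, -0.21, 0.0, 0, 0, -0.84], [0.24, -0.24, 0.0, 0, 0, -0.96], [0.27, -0.27, 0.0, 0, 0, -1.08], [0.295, -0.3, 0.0, 0, 0, -1.2], [0.31, -0.335, 0.0, 0, 0, -1.32], [0.325, -0.37, 0.0, 0, 0, -1.44], [0.34, -0.405, -0.01, 0, 0, -1.56], [0.35, -0.44, -0.02, 0, 0, -1.68], [0.36, -0.475, -0.03, 0, 0, -1.8], [0.365, -0.51, -0.04, 0, 0, -1.92], [0.37, -0.545, -0.05, 0, 0, -2.04], [0.375, -0.58, -0.06, 0, 0, -2.16], [0.38, -0.615, -0.07, 0, 0, -2.28], [0.385, -0.65, -0.08, 0, 0, -2.353]],
], hand=0.5)

```text
time_s: 1.77
ee_pos: [0.5587, -0.0512, 0.1586]
eef_rot: [-180.0, 0.0, 28.7]
wrist_force: [0.8, 0.1, 1.1]
opening: 0.503
finger_force: 0.0
```

Emit:
move_arm([
  [[0.006, -0.036, -0.01, 0, 0, -0.005], [0.012, -0.072, -0.02, 0, 0, 0], [0.018, -0.108, -0.03, 0, 0, 0], [0.022, -0.14, -0.04, 0, 0, 0], [0.0245, -0.167, -0.05, 0, 0, 0], [0.0245, -0.167, -0.08, 0, 0, 0], [0.0245, -0.167, -0.105, 0, 0, 0], [0.0245, -0.167, -0.12, 0, 0, 0], [0.0245, -0.167, -0.13, 0, 0, 0], [0.0245, -0.167, -0.137, 0, 0, 0], [0.0245, -0.167, -0.141, 0, 0, 0], [0.0245, -0.167, -0.143, 0, 0, 0], [0.0245, -0.167, -0.143, 0, 0, 0], [0.0245, -0.167, -0.143, 0, 0, 0]],
])

```text
time_s: 2.93
ee_pos: [0.5838, -0.2167, 0.0171]
eef_rot: [180.0, -0.0, 29.0]
wrist_force: [-0.7, -0.4, 0.1]
opening: 0.499
finger_force: 0.0
```

Emit:
move_arm([
  [[0, 0, 0, 0, 0, 0], [0, 0, 0, 0, 0, 0], [0, 0, 0, 0, 0, 0], [0, 0, 0, 0, 0, 0], [0, 0, 0, 0, 0, 0], [0, 0, 0, 0, 0, 0]],
], hand=0.0)

```text
time_s: 3.43
ee_pos: [0.5839, -0.2168, 0.0174]
eef_rot: [180.0, -0.1, 29.0]
wrist_force: [-2.5, 1.4, 11.8]
opening: 0.287
finger_force: 57.2
```

Emit:
move_arm([
  [[0, 0, 0.002, 0, 0, 0], [0, 0, 0.004, 0, 0, 0], [0, 0, 0.007, 0, 0, 0], [0, 0, 0.01, 0, 0, 0], [0, 0, 0.01, 0, 0, 0], [0, 0, 0.01, 0, 0, 0]],
])

```text
time_s: 3.93
ee_pos: [0.5834, -0.2166, 0.0265]
eef_rot: [180.0, -0.0, 29.0]
wrist_force: [0.1, 0.7, -2.1]
opening: 0.285
finger_force: 57.5
```

Emit:
move_arm([
  [[0, 0, 0.03, 0, 0, 0.03], [0, 0, 0.06, 0, 0, 0.1], [0, 0.03, 0.09, 0, 0, 0.17], [0, 0.065, 0.12, 0, 0, 0.25], [0, 0.1, 0.134, 0, 0, 0.33], [0.005, 0.135, 0.134, 0, 0, 0.41], [0.005, 0.17, 0.134, 0, 0, 0.49], [0.01, 0.205, 0.134, 0, 0, 0.57], [0.01, 0.24, 0.134, 0, 0, 0.65], [0.015, 0.275, 0.134, 0, 0, 0.72], [0.015, 0.31, 0.134, 0, 0, 0.777], [0.02, 0.345, 0.134, 0, 0, 0.777], [0.02, 0.38, 0.134, 0, 0, 0.777], [0.02, 0.41, 0.134, 0, 0, 0.777], [0.0205, 0.435, 0.134, 0, 0, 0.777], [0.0205, 0.45, 0.134, 0, 0, 0.777], [0.0205, 0.458, 0.134, 0, 0, 0.777], [0.0205, 0.458, 0.134, 0, 0, 0.777], [0.0205, 0.458, 0.134, 0, 0, 0.777]],
])

```text
time_s: 5.52
ee_pos: [0.604, 0.2398, 0.1602]
eef_rot: [180.0, 0.1, 73.5]
wrist_force: [-0.3, -0.4, -2.2]
opening: 0.284
finger_force: 58.2
```

```bash
python3 -c "
from h import *
save('side','s1',(180,150,320,290),4)
print(bot.state()['wrist_force'])"
```

```text
[ 0.60258277 -0.21009154 -2.62150025]
```

View pics/s1.png

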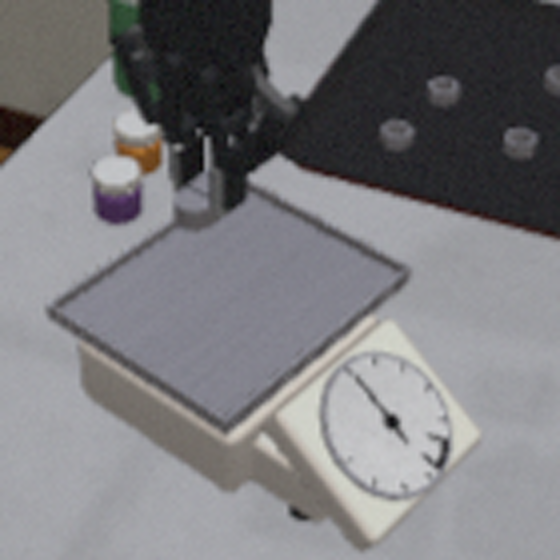

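The bar hangs a few mm below the fingertips, above the pan. The pointer is at zero, and its hub is at about (392,421) in the crop.

Emit:
move_arm([
  [[0, 0, -0.02, 0, 0, 0], [0, 0, -0.035, 0, 0, 0], [0, 0, -0.047, 0, 0, 0], [0, 0, -0.053, 0, 0, 0], [0, 0, -0.055, 0, 0, 0], [0, 0, -0.0565, 0, 0, 0], [0, 0, -0.0575, 0, 0, 0], [0, 0, -0.0585, 0, 0, 0], [0, 0, -0.0595, 0, 0, 0], [0, 0, -0.0605, 0, 0, 0], [0, 0, -0.061, 0, 0, 0], [0, 0, -0.061, 0, 0, 0], [0, 0, -0.061, 0, 0, 0], [0, 0, -0.061, 0, 0, 0]],
])

```text
time_s: 6.73
ee_pos: [0.6039, 0.2414, 0.0994]
eef_rot: [180.0, -0.0, 73.6]
wrist_force: [1.1, 0.4, -0.8]
opening: 0.287
finger_force: 58.4
```

```bash
python3 -c "
from h import *
save('side','s2',(180,150,320,290),4)
print(bot.state()['wrist_force'])"
```

```text
[ 1.30126955  1.57773469 -0.27130864]
```

View pics/s2.png

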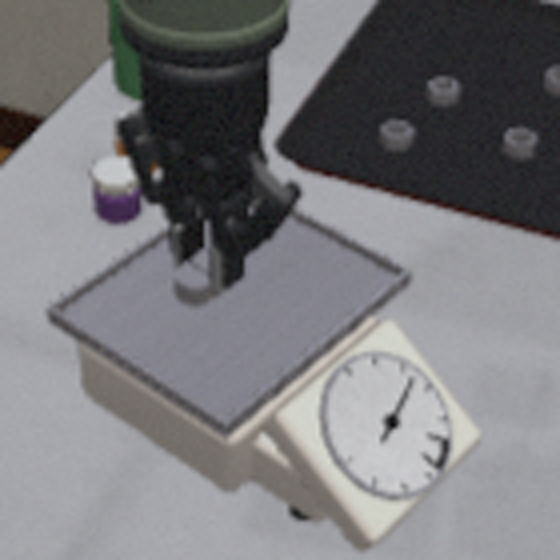

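The pointer is at about 100 g, at (411,377), so the pan already carries about half the bar. It is safe to release.

Emit:
move_arm([
  [[0, 0, -0.001, 0, 0, 0], [0, 0, -0.001, 0, 0, 0], [0, 0, -0.001, 0, 0, 0], [0, 0, -0.001, 0, 0, 0], [0, 0, 0.01, 0, 0, 0], [0, 0, 0.03, 0, 0, 0], [0, 0, 0.06, 0, 0, 0], [0, 0, 0.06, 0, 0, 0], [0, 0, 0.06, 0, 0, 0], [0, 0, 0.06, 0, 0, 0]],
], hand=0.5)

```text
time_s: 7.62
ee_pos: [0.6038, 0.2414, 0.1597]
eef_rot: [180.0, -0.0, 73.6]
wrist_force: [0.1, 0.0, -0.3]
opening: 0.503
finger_force: 0.0
```

```bash
python3 -c "
from h import *
save('side','s3',(180,150,320,290),4)"
```

```text
(no output)
```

View pics/s3.png

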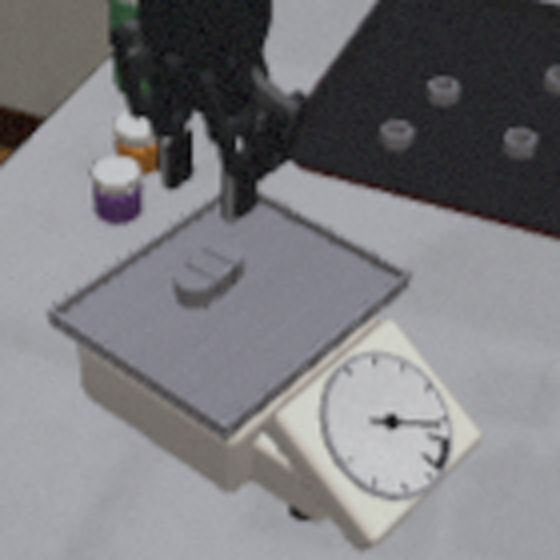

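The bar lies flat on the pan. The pointer tip is at (438,423), about 200 g and short of the first long mark. Next is nut 1.

Emit:
move_arm([
  [[-0.003, -0.03, 0.01, 0, 0, 0.02], [-0.006, -0.065, 0.01, 0, 0, 0.04], [-0.009, -0.1, 0.01, 0, 0, 0.06], [-0.012, -0.135, 0.01, 0, 0, 0.09], [-0.014, -0.17, 0.0, 0, 0, 0.09], [-0.016, -0.205, -0.01, 0, 0, 0.09], [-0.018, -0.24, -0.03, 0, 0, 0.09], [-0.02, -0.27, -0.05, 0, 0, 0.09], [-0.022, -0.292, -0.07, 0, 0, 0.09], [-0.022, -0.304, -0.09, 0, 0, 0.09], [-0.022, -0.304, -0.11, 0, 0, 0.09], [-0.022, -0.304, -0.125, 0, 0, 0.09], [-0.022, -0.304, -0.135, 0, 0, 0.09], [-0.022, -0.304, -0.141, 0, 0, 0.09], [-0.022, -0.304, -0.144, 0, 0, 0.09], [-0.022, -0.304, -0.1455, 0, 0, 0.09], [-0.022, -0.304, -0.1455, 0, 0, 0.09], [-0.022, -0.304, -0.1455, 0, 0, 0.09]],
], hand=0.5)

```text
time_s: 9.17
ee_pos: [0.5822, -0.0626, 0.0144]
eef_rot: [180.0, -0.0, 78.7]
wrist_force: [-0.4, 0.1, 0.1]
opening: 0.501
finger_force: 0.0
```

Emit:
move_arm([
  [[0, 0, 0, 0, 0, 0], [0, 0, 0, 0, 0, 0], [0, 0, 0, 0, 0, 0], [0, 0, 0, 0, 0, 0], [0, 0, 0, 0, 0, 0], [0, 0, 0, 0, 0, 0]],
], hand=0.0)

```text
time_s: 9.67
ee_pos: [0.5822, -0.0626, 0.0146]
eef_rot: [180.0, -0.0, 78.7]
wrist_force: [-2.3, 0.7, 9.8]
opening: 0.257
finger_force: 58.5
```

Emit:
move_arm([
  [[0, 0, 0.02, 0, 0, 0], [0, 0, 0.055, 0, 0, 0], [0, 0.01, 0.09, 0, 0, 0], [-0.003, 0.03, 0.12, 0, 0, 0], [-0.006, 0.06, 0.145, 0, 0, 0], [-0.01, 0.095, 0.145, 0, 0, 0], [-0.015, 0.13, 0.145, 0, 0, 0], [-0.02, 0.165, 0.145, 0, 0, 0], [-0.025, 0.2, 0.145, 0, 0, 0], [-0.03, 0.23, 0.145, 0, 0, 0], [-0.035, 0.255, 0.145, 0, 0, 0], [-0.04, 0.2695, 0.14, 0, 0, 0], [-0.04, 0.2695, 0.12, 0, 0, 0], [-0.04, 0.2695, 0.105, 0, 0, 0], [-0.04, 0.2695, 0.094, 0, 0, 0], [-0.04, 0.2695, 0.088, 0, 0, 0], [-0.04, 0.2695, 0.085, 0, 0, 0], [-0.04, 0.2695, 0.083, 0, 0, 0], [-0.04, 0.2695, 0.0815, 0, 0, 0], [-0.04, 0.2695, 0.0805, 0, 0, 0]],
])

```text
time_s: 11.33
ee_pos: [0.5421, 0.2068, 0.0947]
eef_rot: [180.0, -0.0, 78.7]
wrist_force: [0.3, -0.7, 0.5]
opening: 0.255
finger_force: 59.4
```

Emit:
move_arm([
  [[0, 0, 0, 0, 0, 0], [0, 0, 0, 0, 0, 0]],
])

```text
time_s: 11.5
ee_pos: [0.542, 0.2069, 0.0946]
eef_rot: [180.0, -0.0, 78.7]
wrist_force: [0.0, 0.2, -1.4]
opening: 0.254
finger_force: 59.4
```

Emit:
move_arm([
  [[0, 0, 0, 0, 0, 0], [0, 0, 0, 0, 0, 0], [0, 0, 0, 0, 0, 0], [0, 0, 0, 0, 0, 0], [0, 0, 0.01, 0, 0, 0], [0, 0, 0.03, 0, 0, 0], [0, 0, 0.065, 0, 0, 0], [0, -0.03, 0.065, 0, 0, 0], [0, -0.06, 0.065, 0, 0, 0], [0, -0.08, 0.065, 0, 0, 0], [0, -0.09, 0.065, 0, 0, 0], [0, -0.09, 0.065, 0, 0, 0], [0, -0.09, 0.065, 0, 0, 0]],
], hand=0.5)

```text
time_s: 12.58
ee_pos: [0.542, 0.1173, 0.1597]
eef_rot: [180.0, -0.0, 78.7]
wrist_force: [0.6, 0.6, -1.0]
opening: 0.5
finger_force: 0.0
```

```bash
python3 -c "
from h import *
save('side','s4',(180,150,320,290),4)
im=cv2.imread('pics/s4.png');print(im.shape)"
```

```text
(560, 560, 3)
```

View pics/s4.png

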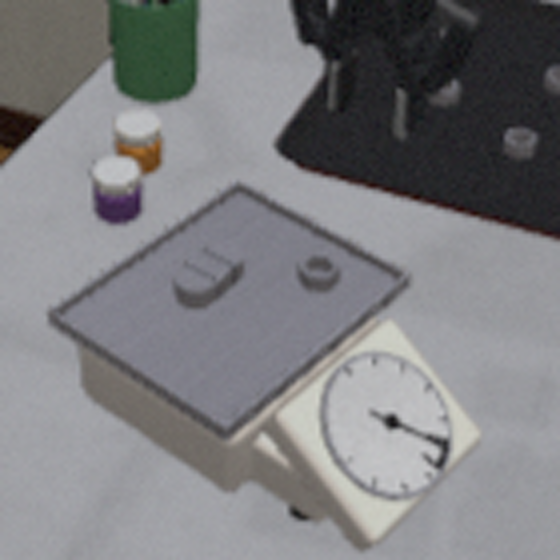

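The pointer lies right at the first long mark, with its tip at (443,438). I'll measure its angle with the dial geometry.

```bash
cat > dial.py <<'E'
from h import *
yaw=np.radians(-16.8); c0=np.array([.5849,.2465,0])
X=np.array([np.cos(yaw),np.sin(yaw),0]);Y=np.array([-np.sin(yaw),np.cos(yaw),0]);Z=np.array([0,0,1.])
C=c0-.125*X+.056*Z
def face(inc):   # normal elevation inc; viewer at -X looking +X: right is -Y
    a=np.radians(inc); return -Y, np.cos(a)*Z+np.sin(a)*X
def rect(im,inc,hub,K=6,R=.040):
    r,u=face(inc); g=np.arange(-R,R,.0004); 
    P=C+g[None,:,None]*r-g[:,None,None]*u
    q=w2px("side",P.reshape(-1,3)); q+=np.array(hub)-w2px("side",[C])[0]
    q=((q-[180,150]+.5)*4-.5).astype(np.float32).reshape(len(g),len(g),2)
    return cv2.remap(im,q[...,0],q[...,1],cv2.INTER_LINEAR)
def angle(im,inc,hub,r0=.008,r1=.022):
    t=np.arange(0,2*np.pi,.01);rr=np.arange(r0,r1,.0005);r,u=face(inc)
    P=C+rr[None,:,None]*(np.sin(t)[:,None,None]*r+np.cos(t)[:,None,None]*u)
    q=w2px("side",P.reshape(-1,3))+np.array(hub)-w2px("side",[C])[0]
    q=((q-[180,150]+.5)*4-.5).astype(np.float32).reshape(len(t),len(rr),2)
    v=cv2.remap(im,q[...,0],q[...,1],cv2.INTER_LINEAR).mean(1)
    w=np.clip(np.median(v)-v-15,0,None); k=w.argmax(); d=(t-t[k]+np.pi)%(2*np.pi)-np.pi; s=abs(d)<.35
    return t[k]+(w[s]*d[s]).sum()/w[s].sum()
hub=(np.array([392,421])+.5)/4-.5+[180,150]
if __name__=="__main__":
    print("hub pred",w2px("side",[C]),hub)
    for inc in(35,55):
        print(inc,[(f,round(float(angle(cv2.imread(f"pics/{f}.png",0),inc,hub,r0,r1)),3)) for f in("s1","s2","s3","s4") for r0,r1 in((.006,.016),(.01,.024))])
    im=np.hstack([cv2.resize(rect(cv2.imread(f"pics/{f}.png"),35,hub),(390,390)) for f in("s1","s4")]);cv2.imwrite("pics/rect.png",im)
E
python3 dial.py
```

```text
hub pred [[274.8498447  255.70552941]] [277.625 254.875]
35 [('s1', 2.979), ('s1', 6.006), ('s2', 1.185), ('s2', 1.187), ('s3', 5.284), ('s3', 2.207), ('s4', 2.499), ('s4', 2.49)]
55 [('s1', 3.228), ('s1', 6.241), ('s2', 1.251), ('s2', 1.253), ('s3', 5.31), ('s3', 2.247), ('s4', 2.615), ('s4', 2.609)]
```

View pics/rect.png

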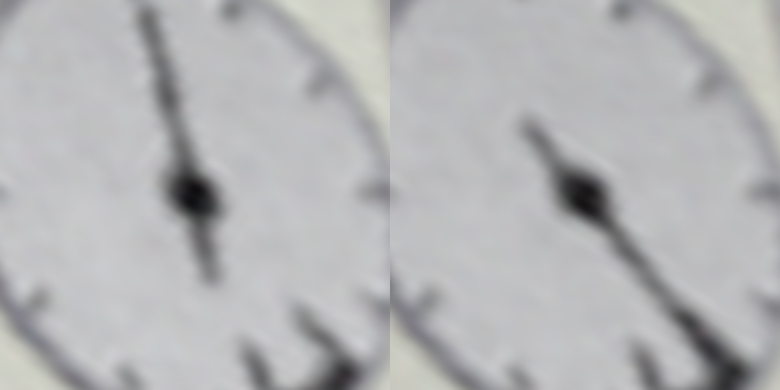

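With the 55° normal, the zero fits (-0.04 rad) and the pointer reads about 2.65 rad. By eye it overlaps the first mark, so I'll calibrate on the ticks.

```bash
cat > cal.py <<'E'
from dial import *
from scipy.optimize import differential_evolution as DE
base=np.max([cv2.imread(f"pics/{f}.png",0) for f in("s1","s2","s3")],0).astype(np.float32)  # pointer removed
c=w2px("side",[C])[0]
def samp(im,t,rr,p):
    inc,dx,dy,off,yw=p; r,u=face(inc); n=np.cross(r,u)
    r=cv2.Rodrigues(np.radians(yw)*Z)[0]@r; u=cv2.Rodrigues(np.radians(yw)*Z)[0]@u
    a=(t+off)[:,None,None]; P=C+rr[None,:,None]*(np.sin(a)*r+np.cos(a)*u)
    q=w2px("side",P.reshape(-1,3))-c+hub+[dx,dy]
    q=((q-[180,150]+.5)*4-.5).astype(np.float32).reshape(len(t),len(rr),2)
    return cv2.remap(im,q[...,0],q[...,1],cv2.INTER_LINEAR)
tk=np.arange(10)*.5236
def cost(p):
    rr=p[5]+np.array([0,.001,.002])
    k=tk; v=samp(base,k,rr,p[:5]).mean(1); lo=samp(base,k-.12,rr,p[:5]).mean(1); hi=samp(base,k+.12,rr,p[:5]).mean(1)
    s=np.minimum((lo+hi)/2-v,35); s[5]=0
    return -s.sum()
R=DE(cost,[(30,60),(-1.5,1.5),(-1.5,1.5),(-.15,.15),(-6,6),(.020,.045)],seed=1,maxiter=120,popsize=12)
print(R.x.round(3),R.fun); p=R.x
t=np.arange(-.3,6.28,.01)
for r in(p[5]-.004,p[5]-.002,p[5],):
    v=samp(base,t,np.array([r,r+.001]),p[:5]).mean(1); m=np.median(v)-v
    k=[i for i in range(3,len(t)-3) if m[i]==m[i-3:i+4].max() and m[i]>12]; print(round(r,4),[(round(float(t[i]),2),int(m[i])) for i in k])
for f in("s1","s2","s3","s4"):
    im=cv2.imread(f"pics/{f}.png",0).astype(np.float32)
    o=[]
    for a,b in((.3,.55),(.45,.75)):
        v=samp(im,t,np.linspace(a,b,12)*p[5],p[:5]).mean(1); m=np.clip(np.median(v)-v-15,0,None); k=m.argmax(); s=slice(max(0,k-20),k+21); o.append(round(float((m[s]*t[s]).sum()/m[s].sum()),3))
    print(f,o,"g",np.round(np.array(o)/.01047))
np.save("p.npy",p)
E
python3 cal.py
```

```text
Traceback (most recent call last):
  File "cal.py", line 18, in <module>
    R=DE(cost,[(30,60),(-1.5,1.5),(-1.5,1.5),(-.15,.15),(-6,6),(.020,.045)],seed=1,maxiter=120,popsize=12)
  File "cal.py", line 15, in cost
    k=tk; v=samp(base,k,rr,p[:5]).mean(1); lo=samp(base,k-.12,rr,p[:5]).mean(1); hi=samp(base,k+.12,rr,p[:5]).mean(1)
                                                                                    ~~~~^^^^^^^^^^^^^^^^^^^^^
  File "cal.py", line 9, in samp
    q=w2px("side",P.reshape(-1,3))-c+hub+[dx,dy]
      ~~~~^^^^^^^^^^^^^^^^^^^^^^^^
  File "h.py", line 11, in w2px
    K,d,T=cam(n); W=np.linalg.inv(T)
          ~~~^^^
  File "h.py", line 4, in cam
    m=camera_model(n); f=192/np.tan(np.radians(m["fov_y"])/2)
ValueError: time passes only in moves, steps and waits
```

```bash
sed -i 's/^def cam(n)/import functools\n@functools.cache\ndef cam(n)/' h.py; time python3 cal.py
```

```text
[ 5.574e+01 -6.500e-01  5.230e-01  8.300e-02  4.898e+00  3.900e-02] -310.24481201171875
0.0349 [(2.43, 82), (2.93, 77)]
0.0369 [(-0.02, 28), (0.51, 26), (1.04, 23), (1.56, 18), (2.08, 14), (2.45, 78), (2.91, 88), (3.17, 30), (3.7, 24), (4.22, 12)]
0.0389 [(-0.01, 50), (0.52, 57), (1.04, 40), (1.55, 37), (2.08, 28), (2.48, 125), (2.87, 127), (3.14, 43), (3.68, 43), (4.22, 37), (4.71, 23)]
s1 [0.101, 0.081] g [10.  8.]
s2 [1.313, 1.298] g [125. 124.]
s3 [2.134, 2.159] g [204. 206.]
s4 [2.457, 2.486] g [235. 237.]
real	0m3.325s
user	0m3.829s
sys	0m0.127s
```

```bash
cat > rd.py <<'E'
import sys; sys.argv
from dial import *
src=open("cal.py").read().split("tk=")[0].replace("from dial import *",""); exec(src)
p=np.load("p.npy"); t=np.arange(-.6,6.0,.01)
def read(im):
    im=im.astype(np.float32); th=cv2.GaussianBlur(im,(0,0),5)
    _,_,(hx,hy),_=cv2.minMaxLoc(th[395:445,370:415]); hp=np.array([hx+370,hy+395])
    d=(hp+.5)/4-.5+[180,150]-hub; o=[]
    for a,b in((.3,.5),(.4,.65),(.5,.75)):
        v=samp(im,t,np.linspace(a,b,12)*p[5],[p[0],d[0],d[1],p[3],p[4]]).mean(1); m=np.clip(np.median(v)-v-15,0,None); k=m.argmax(); s=slice(max(0,k-20),k+21); o.append(round(float((m[s]*t[s]).sum()/m[s].sum()),3))
    return hp,o
if __name__=="__main__":
    for f in("s1","s2","s3","s4"): print(f,*read(cv2.imread(f"pics/{f}.png",0)))
    for i in range(3):
        save("side","t",(180,150,320,290),4); print("now",*read(cv2.imread("pics/t.png",0)))
E
python3 rd.py
```

```text
s1 [391 421] [-0.02, -0.008, -0.005]
s2 [391 422] [1.275, 1.275, 1.269]
s3 [391 421] [2.219, 2.219, 2.224]
s4 [392 422] [2.546, 2.551, 2.541]
now [392 422] [2.544, 2.552, 2.543]
now [392 422] [2.547, 2.552, 2.543]
now [392 422] [2.545, 2.554, 2.544]
```

The calibrated reading is steady. Empty reads 0.00, the bar 2.22, and the bar plus one nut 2.545 rad (about 243 g). That is inside 2.46–2.93, and a second nut would pass or touch the upper limit. The arm is clear, so I'm handing in.

```bash
python3 -c "
from bench import workorder
print(workorder.sign_off())"
```

```text
the job is handed in; nothing more can be done
None
```

I put the bar and one nut on the pan and handed the job in: the pointer rests at about 2.545 rad (243 g), between the two long marks, and the other three nuts are still on the tray; the sign-off gave no verdict.

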